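# Build up the model helicopter's rotor shaft

### The arm

A 7-joint arm with a two-finger parallel gripper is mounted at the origin on the work surface. World frame = base frame: x ahead of the robot, y to its left, z up, the work surface at z = 0. Lengths are in m, angles in rad, forces in N, time in s.
With the tool pointing down it reaches from about 0.425 to 1.025 m from the base axis. Payload 9.4 kg.
Tool frame: the origin (TCP) lies midway between the tips of the shut fingers; the grasp point (between the pads) lies 19 mm behind it; z points along the fingers, y is the direction in which the jaws open and shut (so a half turn about z gives the same grasp; the last joint's range is limited). The gripper opens to 93 mm and grips with 3 to 60 N. Pads are 15 mm wide; open, the fingers measure 128 mm over their backs; the gripper's body (75 mm by 188 mm) begins 65 mm behind the grasp point.
Start: joints at [1.123, 0.599, -0.003, 1.599, 0.002, 0.943, -0.08], TCP at [0.263, -0.676, 0.219] pointing down, gripper open.
Joint ranges: [-2.57, 2.57], [-0.35, 1.97], [-1.29, 1.29], [0.11, 2.56], [-1.05, 4.19], [0.11, 1.86], [-2.63, 2.63]. Speed limits (rad/s): [2.22, 2.22, 3.01, 3.01, 3.14, 3.14, 3.14].

### API

Orientations are given as a unit quaternion [x, y, z, w].
In Python, from cell import state, snapshot, finish_job gives the robot as it stands.
- The arm moves only by the tool carry_out, never from a script. Its argument "series" is a list of rows, each a list of 7 numbers: the shift along the tool's x, y, z in cm, then the turn, a rotation vector about the tool's x, y, z in rad, then the finger opening in cm, from 0 to 9.3. A call has 1 to 20 rows; each row shifts and turns the pose as measured when the row begins, along the tool's axes as they then stand; what a row does not reach is not made up. A row lasts 1/10 s, in which the tool goes at most 50 mm and 8.59 degrees, less where a joint would pass 70% of its speed; a pose out of reach is approached as far as the arm can. A call is refused whole if a number of a shift passes 5 or a number of a turn 0.15, either way. A call with a gripper value outside its range is refused whole. The fingers move at their own pace and stop on an object; "grip_force" is the grip in N (left out, the last holds). Time passes only in rows, so rows that do not move let the fingers close. It gives the time, the measured TCP pose, the force and the opening at its end, in the units of the state.
- state(): the state, without advancing time (a new reading comes with each control period).
- snapshot(name): name is "side" or "top"; returns a dict with "frame" (480x640x3 uint8, blue, green, red), "vfov" (degrees; the focal length in pixels is half the picture's height over the tangent of half this angle, whatever the lens; pixels are square), "cx", "cy" (the principal point, pixels), "xyz" and "orientation" of the camera in the world. Camera axes: x right, y up, looking along -z (the intrinsics and any distortion apply to the point x, -y, -z); pixel columns grow to the right and rows downward; lengths in m; the calibration is good to about 2 mm. A picture is of the moment at which its call begins. There is no depth.
- finish_job(): hands the job in, once; it reports no verdict.
The state is a dict: "t": time; "joints": joint angles; "joint_velocities": joint speeds; "tau": joint torques, N m; "eef_pos": TCP position; "tcp_rot": TCP orientation; "ft_force": force on the tool from outside, world axes, zero at the start; "wrist_torque": the same for the moment, N m; "opening": finger opening in m.
Only numpy, scipy, OpenCV 4.12 (cv2) and the standard library are available. Lean on these libraries where they do the work, as an engineer would, in place of code of your own. Each camera call takes 0.05 s, during which the arm holds its last target. There are 200 camera calls.

### The job

Build up the rotor shaft of the model helicopter: onto the upright mast put first the large toothed main gear, then the swashplate, then the rotor head, each the same way up as it lies on the table and pushed fully home on the one below. Also put the small tail rotor fully home on the tail gearbox's stub shaft, at whatever point you like. Let go of everything, and leave the jar and the oil bottle standing where they are.

Things in the scene. Friction and masses are not known exactly. Their poses are not given: they have to be found in the camera images.
- mast_seat (a point): Where the main gear's underside comes to rest: on the axis of the steel mast, on top of a 24 mm wide steel collar, 40 mm above the table. The upright mast is 10 mm in diameter and rises 58 mm above this point; its last 12 mm taper to a 3 mm tip. It is fixed in a black and aluminium frame section (66 x 42 mm) on a plywood base 84 x 76 x 10 mm. z is up.
- tail_seat (a point): Where the tail rotor's underside comes to rest: on the axis of the tail gearbox's steel stub shaft, on top of a 20 mm wide aluminium collar, 40 mm above the table. The upright shaft is 7 mm in diameter and rises 21 mm above this point; its last 8 mm taper to a 2 mm tip. The gearbox is a black block 36 x 30 mm, fixed on a plywood base 70 x 60 x 12 mm, with a short aluminium stub on one side. z is up.
- gear_center (a point): Main gear, white plastic, lying flat with its hub up: a toothed disc 81 mm in diameter and 8 mm thick with a round hub 30 mm in diameter on top, 20 mm high in all. A 16 mm hole runs right through on the axis. The point is on the axis, half-way up (10 mm above the underside); z is up along the axis. Grip it by the hub, the upper 12 mm. 40 to 85 g.
- swash_center (a point): Swashplate, bare aluminium, lying flat with its hub up: a disc 48 mm in diameter and 7 mm thick with three arms ending in ball studs (41 mm from the axis, 11 mm high) and a round hub 28 mm in diameter on top, 20 mm high in all. A 16 mm hole runs right through on the axis. The point is on the axis, 10 mm above the underside; z is up. Grip the hub's upper 9 mm (13 mm between the studs). 50 to 100 g.
- head_center (a point): Rotor head, dark steel block 28 mm (its x) by 30 mm (its y) by 22 mm high, with two black blade grips sticking out along +y and -y to 58 mm from the axis, 14 mm high and 20 mm wide at mid height. A 16 mm hole runs right through upright on the axis. The point is the block's centre, 11 mm above the underside; z is up along the hole. Grip the block across its x faces, which are free from top to bottom. 85 to 170 g.
- tail_center (a point): Tail rotor: a black round hub 22 mm in diameter and 20 mm high, with two small white blades sticking out along its +y and -y to 64 mm from the axis, 20 mm wide, lying 2 to 8 mm above the underside. A 13 mm hole runs right through upright on the axis. The point is on the axis, 10 mm above the underside; z is up along the hole. Grip the hub along its x. 20 to 42 g.
- jar_center (a point): Bystander: brown glass jar with green lid, 60 mm in diameter and 105 mm high, upright among the parts. The point is half-way up.
- oil_center (a point): Bystander: small white plastic oil bottle with black cap, 32 mm in diameter and 75 mm high, upright among the parts. The point is half-way up.

How it is judged:
By the outcome, as a careful person would: the job done as asked, in the order asked, and still so for the second after the job is handed in, with the robot touching nothing.
It also fails if it takes over 106 s, if anything falls off the work surface, if the arm or the gripper's body presses on something with over 40 N, if the wrist force passes 120 N, or if a joint passes its speed limit or range.

## Working session

There is one attempt and no reset: what is moved stays moved. The work goes in short steps, Python scripts to look and compute and a tool call to move; the robot and the scene stay as the last step left them, time stands still between calls to the robot, and variables do not carry over. Pictures are saved under pics/ and viewed, about 12 in all and at most 16, crops included, and the job is handed in when it is done.

Besides the shell and the picture viewer there is one more tool, called after "Call:" as name(argument=value, ...) on one line, values as JSON. carry_out: Moves the arm, as the interface text tells. Its arguments: {"type":"object","properties":{"series":{"type":"array","items":{"type":"array","items":{"type":"number"}}},"grip_force":{"type":"number"}},"required":["series"]}

```bash
mkdir -p pics; ls; python3 - <<'E'
from cell import state,snapshot
import cv2
s=state();print({k:s[k] for k in('t','eef_pos','tcp_rot','opening','ft_force')})
for n in('side','top'):
    d=snapshot(n);cv2.imwrite(f'pics/{n}0.png',d['frame']);print({k:v for k,v in d.items() if k!='frame'})
E
```

```text
pics
{'t': 0.0, 'eef_pos': array([ 0.26247222, -0.67530554,  0.21775294]), 'tcp_rot': array([ 9.82861944e-01,  1.84341509e-01, -2.21912044e-04, -7.46590225e-04]), 'opening': 0.0930062726051191, 'ft_force': array([-1.18822964,  0.42799281, -0.05476115])}
{'vfov': 48.11164763527788, 'cx': 312.03768894399684, 'cy': 240.59297793771015, 'xyz': array([ 0.38773236, -0.65559059,  0.63351438]), 'orientation': array([ 0.42393844, -0.05381593, -0.10738386,  0.89769079])}
{'vfov': 46.38369381521342, 'cx': 318.42873262723356, 'cy': 231.86013794262672, 'xyz': array([ 0.40447736, -0.01872049,  0.98699564]), 'orientation': array([ 0.05149123, -0.04158519, -0.69623902,  0.71475209])}
```

View pics/top0.png

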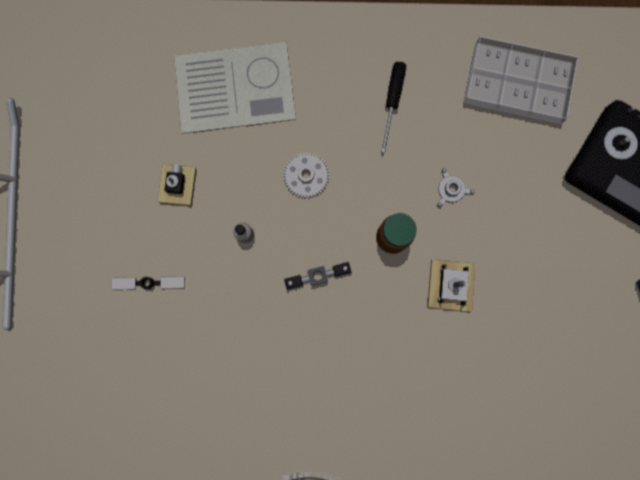

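View pics/side0.png

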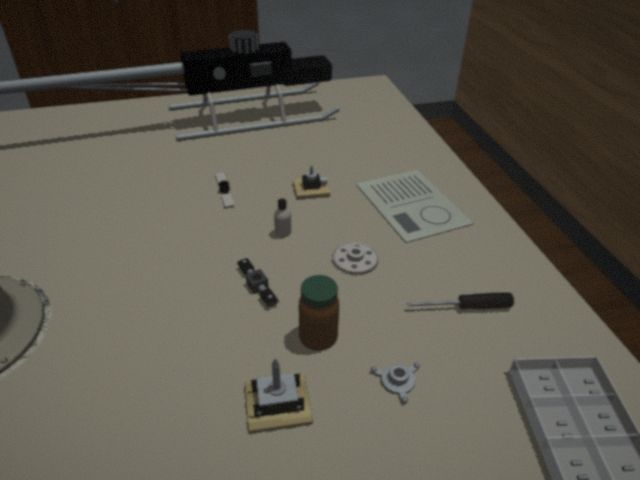

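The top view shows the gear at (306,175), swashplate (453,188), rotor head (318,277), tail rotor (148,283), mast frame (455,287), tail gearbox (175,183), jar (397,232) and oil (243,232). The side view shows the same parts. Next I'll enlarge them for exact pixel positions.

```bash
cat > h.py <<'E'
import numpy as np,cv2
from scipy.spatial.transform import Rotation as R
from cell import state,snapshot
def ray(d,u,v):
    f=240/np.tan(np.radians(d['vfov'])/2)
    r=R.from_quat(d['orientation']).apply([(u-d['cx'])/f,-(v-d['cy'])/f,-1]);return r
def atz(d,u,v,z):
    r=ray(d,u,v);p=np.array(d['xyz']);return p+r*(z-p[2])/r[2]
def proj(d,P):
    f=240/np.tan(np.radians(d['vfov'])/2)
    c=R.from_quat(d['orientation']).inv().apply(np.atleast_2d(P)-d['xyz'])
    return np.c_[d['cx']+f*c[:,0]/-c[:,2],d['cy']-f*c[:,1]/-c[:,2]]
def montage(img,cs,name,h=32,k=8,cols=3):
    t=[]
    for (u,v) in cs:
        c=cv2.getRectSubPix(cv2.copyMakeBorder(img,h,h,h,h,cv2.BORDER_CONSTANT),(2*h,2*h),(u+h,v+h)) if 0 else cv2.copyMakeBorder(img,h,h,h,h,cv2.BORDER_CONSTANT)[v:v+2*h,u:u+2*h]
        c=cv2.resize(c,None,fx=k,fy=k,interpolation=cv2.INTER_CUBIC)
        c=np.clip(255*(c/255.)**.6,0,255).astype(np.uint8)
        for i in range(0,2*h,10):   # ticks: label = absolute pixel
            uu=(u-h+9)//10*10+i;x=int((uu-(u-h)+.5)*k)
            if x<2*h*k: cv2.line(c,(x,0),(x,5),(0,0,255),1);cv2.putText(c,str(uu),(x+1,14),0,.3,(0,0,255),1)
            vv=(v-h+9)//10*10+i;y=int((vv-(v-h)+.5)*k)
            if y<2*h*k: cv2.line(c,(0,y),(5,y),(0,0,255),1);cv2.putText(c,str(vv),(6,y+4),0,.3,(0,0,255),1)
        cv2.rectangle(c,(0,0),(c.shape[1]-1,c.shape[0]-1),(255,0,0),1);t.append(c)
    while len(t)%cols:t.append(t[0]*0)
    cv2.imwrite(name,np.vstack([np.hstack(t[i:i+cols]) for i in range(0,len(t),cols)]))
E
python3 - <<'E'
from h import *
T=cv2.imread('pics/top0.png');S=cv2.imread('pics/side0.png')
montage(T,[(306,175),(453,188),(318,277),(148,283),(455,287),(175,183)],'pics/mt.png',26,5)
montage(S,[(355,258),(400,378),(257,282),(225,190),(277,390),(312,180)],'pics/ms.png',26,5)
E
```

```text
(no output)
```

View pics/mt.png

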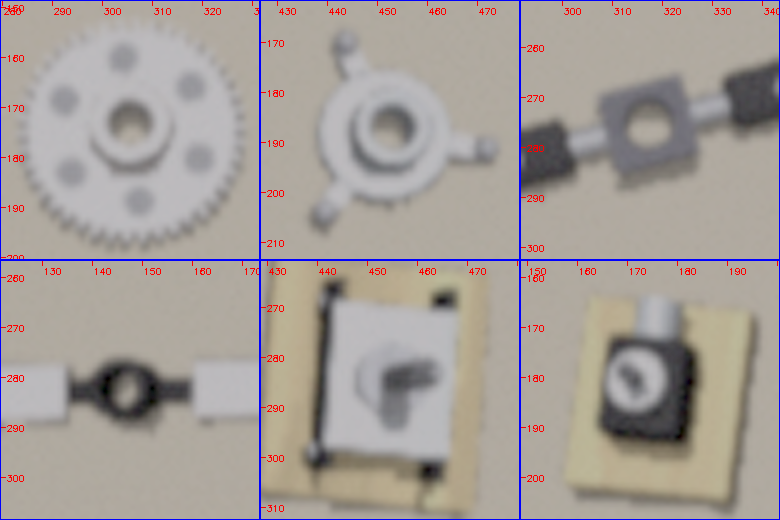

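View pics/ms.png

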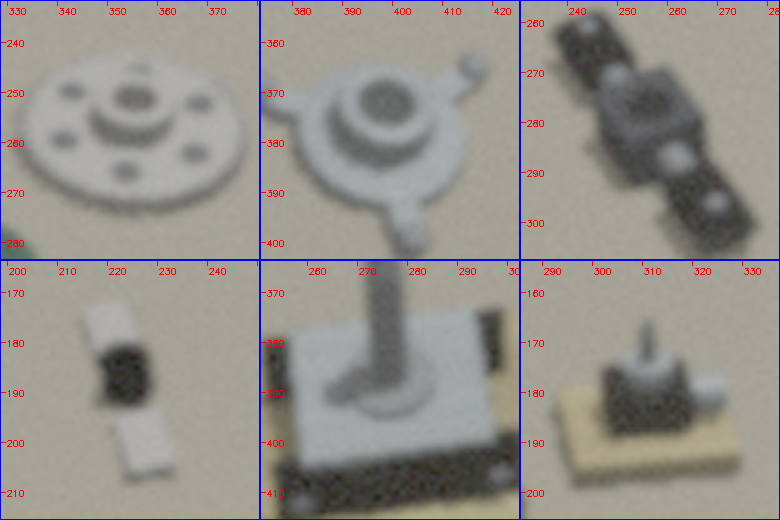

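The montages show every part clearly. I'll turn the axis centres I read off the two views into positions and compare them.

```bash
cat > cams.py <<'E'
import numpy as np
TOP={'vfov': 46.38369381521342, 'cx': 318.42873262723356, 'cy': 231.86013794262672, 'xyz': np.array([ 0.40447736, -0.01872049,  0.98699564]), 'orientation': np.array([ 0.05149123, -0.04158519, -0.69623902,  0.71475209])}
SIDE={'vfov': 48.11164763527788, 'cx': 312.03768894399684, 'cy': 240.59297793771015, 'xyz': np.array([ 0.38773236, -0.65559059,  0.63351438]), 'orientation': np.array([ 0.42393844, -0.05381593, -0.10738386,  0.89769079])}
E
python3 - <<'E'
from h import *
from cams import *
np.set_printoptions(precision=4,suppress=True)
O=dict(gear=((305.5,172.5),(355.5,251.1),.02),swash=((452.9,186.9),(398.7,371.7),.02),head=((317.1,275.9),(256.5,274.9),.022),tail=((146.7,282.7),(223.7,182.5),.02),
mast=((454.6,284.1),(276.5,388.5),.04),masttip=((460,285),(276,361),.098),tbox=((171.5,180.7),(310.9,175.1),.04),jar=((399,230),(319,288),.105),oil=((241,230),(282,203),.075))
for k,(a,b,z) in O.items(): print(k,atz(TOP,*a,z)[:2],atz(SIDE,*b,z)[:2])
m=atz(TOP,454.6,284.1,.04);print('mast col/tip px',proj(TOP,[m,[m[0],m[1],.098]]).round(1),proj(SIDE,[m,[m[0],m[1],.098]]).round(1))
print('gear disc top',atz(TOP,305.8,175,.006)[:2],'swash disc',atz(TOP,451.3,188.5,.007)[:2])
def ang(a,b,z):
    p,q=atz(TOP,*a,z),atz(TOP,*b,z);return np.degrees(np.arctan2(*(q-p)[1::-1]))
print('head y-axis',ang((286,283.5),(349.5,268.5),.012),'tail y',ang((113,284.5),(184,282.5),.008))
print('tail,head mid',atz(TOP,148.5,283.4,.008)[:2],atz(TOP,317.8,276,.012)[:2])
c=atz(TOP,452.9,186.9,.02)
for s in((445.5,171),(474,191),(440,205)):
    p=atz(TOP,*s,.009);print('stud',np.degrees(np.arctan2(p[1]-c[1],p[0]-c[0])),np.hypot(*(p-c)[:2]))
s=state();print(R.from_quat(s['tcp_rot']).as_matrix())
E
```

```text
gear [0.6376 0.0223] [0.6365 0.0229]
swash [ 0.618  -0.2372] [ 0.6178 -0.2374]
head [ 0.4557 -0.0032] [0.4574 0.0007]
tail [0.4363 0.2907] [0.4366 0.2949]
mast [ 0.4471 -0.2348] [ 0.4458 -0.2387]
masttip [ 0.4433 -0.23  ] [ 0.4471 -0.24  ]
tbox [0.6127 0.2531] [0.6112 0.2504]
jar [ 0.5274 -0.1324] [ 0.5286 -0.1352]
oil [0.525  0.1232] [0.5259 0.1192]
mast col/tip px [[454.6 284.1]
 [463.  282.7]] [[276.9 385.8]
 [275.2 357.7]]
gear disc top [0.6364 0.0222] swash disc [ 0.6179 -0.2373]
head y-axis -75.21699698329674 tail y -86.87452882038939
tail,head mid [0.4356 0.2913] [ 0.4561 -0.0043]
stud 18.75878346646073 0.03274824072894348
stud -95.85397394986751 0.039937196545350384
stud 146.4635815490643 0.03690812156927358
[[ 0.932   0.3624 -0.0006]
 [ 0.3624 -0.932   0.0012]
 [-0.0001 -0.0013 -1.    ]]
```

Two-view positions agree to about 4 mm. First move: turn the jaws to world +x and head for the gear.

Call:
carry_out(series=[[0,0,0,0,0,-0.15,6],[0,0,0,0,0,-0.15,6],[0,0,0,0,0,-0.15,6],[0,0,0,0,0,-0.15,6],[0,0,0,0,0,-0.15,6],[0,0,0,0,0,-0.15,6],[0,0,0,0,0,-0.15,6],[0,0,0,0,0,-0.15,6],[4.3,2.3,0,0,0,0,6],[4.3,2.3,0,0,0,0,6],[4.3,2.3,0,0,0,0,6],[4.3,2.3,0,0,0,0,6],[4.3,2.3,0,0,0,0,6],[4.3,2.3,0,0,0,0,6],[4.3,2.3,0,0,0,0,6],[4.3,2.3,0,0,0,0,6],[4.3,2.3,0,0,0,0,6],[4.3,2.3,0,0,0,0,6],[4.3,2.3,0,0,0,0,6],[4.3,2.3,0,0,0,0,6]], grip_force=25)

```text
t: 2.1
eef_pos: [0.534, -0.1476, 0.2112]
tcp_rot: [0.709, 0.706, -0.0, -0.006]
ft_force: [0.8, -0.4, -0.6]
opening: 0.0598
```

```bash
cat > go.py <<'E'
import sys
from h import *
# go.py x y z psi_deg -> delta in tool axes (cm) and turn to reach it (turn given in tool axes before turning)
def go(x,y,z,psi):
    s=state();r=R.from_quat(s['tcp_rot']);p=np.radians(psi)
    Y=np.array([np.cos(p),np.sin(p),0]);Z=np.array([0,0,-1.]);X=np.cross(Y,Z)
    g=R.from_matrix(np.c_[X,Y,Z]);m=r.as_matrix()
    print('t',round(s['t'],2),'pos',np.round(s['eef_pos'],4),'psi',round(float(np.degrees(np.arctan2(m[1,1],m[0,1]))),2),'F',np.round(s['ft_force'],1),'open',round(float(s['opening'])*100,2))
    print('shift now cm',np.round(r.inv().apply(np.array([x,y,z])-s['eef_pos'])*100,2),'turn',np.round((r.inv()*g).as_rotvec(),3),'| shift after turn',np.round(g.inv().apply(np.array([x,y,z])-s['eef_pos'])*100,2))
if __name__=='__main__': go(*map(float,sys.argv[1:5]))
E
python3 go.py 0.637 0.0225 0.06 0
```

```text
t 2.1 pos [ 0.534  -0.1476  0.2112] psi -0.24 F [ 0.8 -0.4 -0.6] open 5.98
shift now cm [16.92 10.37 15.18] turn [-0.009 -0.009 -0.004] | shift after turn [17.01 10.3  15.12]
```

Call:
carry_out(series=[[3.4,2.1,1,-0.009,-0.009,-0.004,5],[3.4,2.1,1,0,0,0,5],[3.4,2.1,1,0,0,0,5],[3.4,2.1,1,0,0,0,5],[3.4,2.1,1,0,0,0,5],[0,0,3,0,0,0,5],[0,0,3,0,0,0,5],[0,0,2,0,0,0,5],[0,0,2,0,0,0,5],[0,0,0,0,0,0,5]])

```text
t: 3.1
eef_pos: [0.6447, 0.042, 0.0539]
tcp_rot: [0.703, 0.711, 0.001, -0.001]
ft_force: [-1.0, 0.1, 0.4]
opening: 0.0503
```

```bash
python3 go.py 0.637 0.0225 0.011 0; python3 - <<'E'
from h import *
d=snapshot('top');cv2.imwrite('pics/top1.png',d['frame'])
e=snapshot('side');cv2.imwrite('pics/side1.png',e['frame'])
a=cv2.resize(d['frame'][130:220,240:370],None,fx=4,fy=4,interpolation=cv2.INTER_CUBIC)
b=cv2.resize(e['frame'][190:290,300:400],None,fx=3.6,fy=3.6,interpolation=cv2.INTER_CUBIC)
cv2.imwrite('pics/c1.png',np.hstack([a[:,130:520],b]))
E
```

```text
t 3.1 pos [0.6447 0.042  0.0539] psi 0.71 F [-1.   0.1  0.4] open 5.03
shift now cm [-1.96 -0.8   4.28] turn [ 0.001 -0.003  0.012] | shift after turn [-1.95 -0.77  4.29]
```

View pics/c1.png

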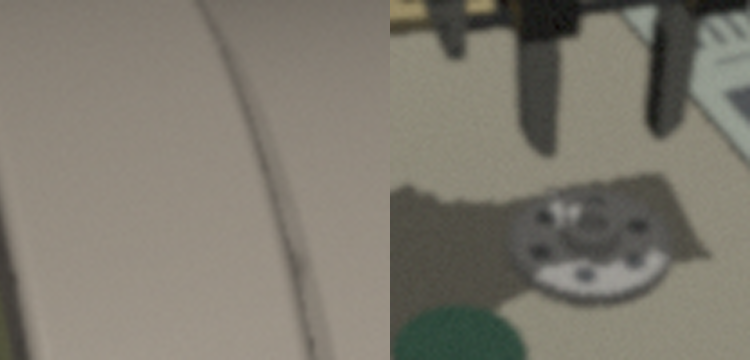

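The top view is blocked by the arm. The side view shows the gear below the fingers, which are offset as the pose says: it coasted 2 cm past. I'll correct with gentler steps.

Call:
carry_out(series=[[-1,-0.4,0,0,-0.003,0.012,5],[-0.6,-0.3,0,0,0,0,5],[-0.3,-0.1,0,0,0,0,5],[0,0,0,0,0,0,5]])

```text
t: 3.6
eef_pos: [0.6395, 0.0202, 0.0604]
tcp_rot: [0.708, 0.706, 0.003, 0.003]
ft_force: [0.6, -0.4, 0.3]
opening: 0.0497
```

```bash
python3 go.py 0.637 0.0225 0.011 0
```

```text
t 3.6 pos [0.6395 0.0202 0.0604] psi -0.17 F [ 0.6 -0.4  0.3] open 4.97
shift now cm [ 0.23 -0.29  4.94] turn [ 0.009 -0.    -0.003] | shift after turn [ 0.23 -0.25  4.94]
```

Call:
carry_out(series=[[0.1,-0.1,1.5,0.009,0,-0.003,5],[0.1,-0.1,1.3,0,0,0,5],[0,0,1,0,0,0,5],[0,0,0.5,0,0,0,5],[0,0,0.2,0,0,0,5],[0,0,0,0,0,0,5],[0,0,0,0,0,0,5]])

```text
t: 4.3
eef_pos: [0.6372, 0.0231, 0.0106]
tcp_rot: [0.707, 0.707, -0.0, -0.001]
ft_force: [0.2, -0.2, 0.1]
opening: 0.0499
```

```bash
python3 go.py 0.637 0.0225 0.011 0
```

```text
t 4.3 pos [0.6372 0.0231 0.0106] psi 0.06 F [ 0.2 -0.2  0.1] open 4.99
shift now cm [-0.06 -0.02 -0.04] turn [-0.001 -0.001  0.001] | shift after turn [-0.06 -0.02 -0.04]
```

Call:
carry_out(series=[[0,0,0,0,0,0,2],[0,0,0,0,0,0,2],[0,0,0,0,0,0,2],[0,0,0,0,0,0,2],[0,0,0,0,0,0,2],[0,0,0,0,0,0,2]], grip_force=25)

```text
t: 4.9
eef_pos: [0.6379, 0.023, 0.0119]
tcp_rot: [0.707, 0.707, 0.0, -0.0]
ft_force: [-0.6, 0.1, 0.2]
opening: 0.0295
```

```bash
python3 go.py 0.4465 -0.2360 0.16 0
```

```text
t 4.9 pos [0.6379 0.023  0.0119] psi 0.04 F [-0.6  0.1  0.2] open 2.95
shift now cm [-25.87 -19.15 -14.83] turn [ 0.001 -0.001  0.001] | shift after turn [-25.9  -19.14 -14.81]
```

Call:
carry_out(series=[[0,0,-1,0,0,0,2],[0,0,-2,0,0,0,2],[0,0,-3,0,0,0,2],[0,0,-3,0,0,0,2],[0,0,-3,0,0,0,2],[0,0,-1.8,0,0,0,2],[0,0,-1,0,0,0,2],[-1.2,-0.9,0,0,0,0,2],[-2.4,-1.7,0,0,0,0,2],[-3.5,-2.6,0,0,0,0,2],[-3.5,-2.6,0,0,0,0,2],[-3.5,-2.6,0,0,0,0,2],[-3.5,-2.6,0,0,0,0,2],[-3.5,-2.6,0,0,0,0,2],[-2.4,-1.7,0,0,0,0,2],[-1.5,-1.1,0,0,0,0,2],[-0.9,-0.7,0,0,0,0,2],[0,0,0,0,0,0,2],[0,0,0,0,0,0,2]])

```text
t: 6.8
eef_pos: [0.424, -0.2492, 0.1603]
tcp_rot: [0.708, 0.706, -0.004, -0.007]
ft_force: [-0.3, 0.6, -0.9]
opening: 0.0294
```

```bash
python3 go.py 0.4465 -0.2360 0.12 0; python3 - <<'E'
from h import *
e=snapshot('side');cv2.imwrite('pics/side2.png',e['frame'])
d=snapshot('top');cv2.imwrite('pics/top2.png',d['frame'])
a=cv2.resize(e['frame'][250:430,180:380],None,fx=2,fy=2,interpolation=cv2.INTER_CUBIC)
b=cv2.resize(d['frame'][200:380,360:560],None,fx=2,fy=2,interpolation=cv2.INTER_CUBIC)
c=np.hstack([a,b]);cv2.imwrite('pics/c2.png',np.clip(255*(c/255.)**.6,0,255).astype(np.uint8))
E
```

```text
t 6.8 pos [ 0.424  -0.2492  0.1603] psi -0.13 F [-0.3  0.6 -0.9] open 2.94
shift now cm [1.31 2.31 4.  ] turn [-0.017 -0.004 -0.002] | shift after turn [1.32 2.25 4.03]
```

View pics/c2.png

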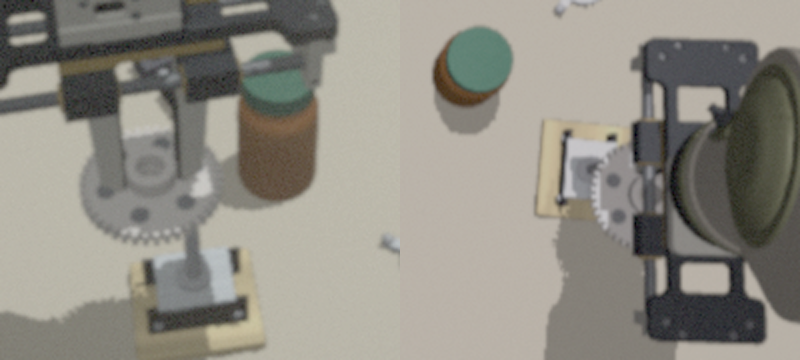

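The gear is held level, with the hub hole at side pixel (256,332.5) and the mast tip at about (275,363). I'll compare them in the same camera.

```bash
python3 - <<'E'
from h import *
from cams import *
print('gear hub seen',atz(SIDE,256,332.5,.169)[:2],'top',atz(TOP,480,293,.169)[:2],'tcp .424 -.2492')
for v in(360,362,364):print('tip',v,atz(SIDE,275.3,v,.097)[:2])
for c in ((276.5,387.5),(276.5,388.5)):print('collar',atz(SIDE,*c,.04)[:2])
E
```

```text
gear hub seen [ 0.42482994 -0.25073442] top [ 0.4294331  -0.24191776] tcp .424 -.2492
tip 360 [ 0.44666983 -0.23747021]
tip 362 [ 0.44609781 -0.24047682]
tip 364 [ 0.44552983 -0.24346217]
collar [ 0.44612832 -0.23716822]
collar [ 0.44583767 -0.23868175]
```

Call:
carry_out(series=[[0.6,1.0,0.5,-0.017,-0.004,-0.002,2],[0.5,0.8,1,0,0,0,2],[0.2,0.4,1,0,0,0,2],[0,0.1,0.6,0,0,0,2],[0,0,0.3,0,0,0,2],[0,0,0,0,0,0,2],[0,0,0,0,0,0,2]])

```text
t: 7.6
eef_pos: [0.4524, -0.2303, 0.1222]
tcp_rot: [0.704, 0.71, 0.002, 0.0]
ft_force: [-0.3, 0.6, -0.8]
opening: 0.0296
```

```bash
python3 go.py 0.4465 -0.2365 0.0525 0
```

```text
t 7.6 pos [ 0.4524 -0.2303  0.1222] psi 0.52 F [-0.3  0.6 -0.8] open 2.96
shift now cm [-0.63 -0.61  6.96] turn [ 0.002 -0.002  0.009] | shift after turn [-0.62 -0.59  6.97]
```

Call:
carry_out(series=[[-0.3,-0.3,0,0,0,0.009,2],[-0.2,-0.2,0,0,0,0,2],[0,0,0,0,0,0,2],[0,0,0,0,0,0,2],[0,0,0,0,0,0,2]])

```text
t: 8.1
eef_pos: [0.4464, -0.2371, 0.1231]
tcp_rot: [0.708, 0.706, 0.001, 0.001]
ft_force: [-0.2, 0.5, -1.1]
opening: 0.0294
```

```bash
python3 go.py 0.4465 -0.2365 0.0525 0
```

```text
t 8.1 pos [ 0.4464 -0.2371  0.1231] psi -0.18 F [-0.2  0.5 -1.1] open 2.94
shift now cm [ 0.05 -0.02  7.06] turn [ 0.003 -0.001 -0.003] | shift after turn [0.06 0.01 7.06]
```

Call:
carry_out(series=[[0,0,0.8,0,0,-0.003,2],[0,0,1.2,0,0,0,2],[0,0,1.2,0,0,0,2],[0,0,1.2,0,0,0,2],[0,0,1,0,0,0,2],[0,0,0.7,0,0,0,2],[0,0,0.4,0,0,0,2],[0,0,0,0,0,0,2],[0,0,0,0,0,0,2]])

```text
t: 9.0
eef_pos: [0.4468, -0.2362, 0.0514]
tcp_rot: [0.707, 0.708, 0.001, 0.0]
ft_force: [-0.1, 0.3, 1.3]
opening: 0.0291
```

```bash
python3 go.py 0.4465 -0.2365 0.0515 0
```

```text
t 9.0 pos [ 0.4468 -0.2362  0.0514] psi 0.07 F [-0.1  0.3  1.3] open 2.91
shift now cm [-0.03 -0.03 -0.01] turn [ 0.002 -0.002  0.001] | shift after turn [-0.03 -0.03 -0.01]
```

Call:
carry_out(series=[[0,0,0.15,0,0,0,2],[0,0,0.1,0,0,0,2],[0,0,0,0,0,0,2],[0,0,0,0,0,0,4.8],[0,0,0,0,0,0,4.8],[0,0,0,0,0,0,4.8],[0,0,0,0,0,0,4.8],[0,0,-0.8,0,0,0,4.8],[0,0,-2,0,0,0,4.8],[0,0,-3,0,0,0,4.8],[0,0,-3,0,0,0,4.8],[0,0,-1.5,0,0,0,4.8],[0,0,-0.5,0,0,0,4.8],[0,0,0,0,0,0,4.8],[0,0,0,0,0,0,4.8]])

```text
t: 10.5
eef_pos: [0.446, -0.2362, 0.1663]
tcp_rot: [0.707, 0.708, 0.001, 0.002]
ft_force: [0.2, -0.1, -0.1]
opening: 0.048
```

```bash
python3 go.py 0.618 -0.2372 0.07 -7; python3 - <<'E'
from h import *
e=snapshot('side');cv2.imwrite('pics/side3.png',e['frame'])
montage(e['frame'],[(277,390)],'pics/c3.png',40,7,1)
E
```

```text
t 10.5 pos [ 0.446  -0.2362  0.1663] psi 0.07 F [ 0.2 -0.1 -0.1] open 4.8
shift now cm [-0.12 17.16  9.7 ] turn [0.004 0.    0.123] | shift after turn [ 2.   17.08  9.63]
```

View pics/c3.png

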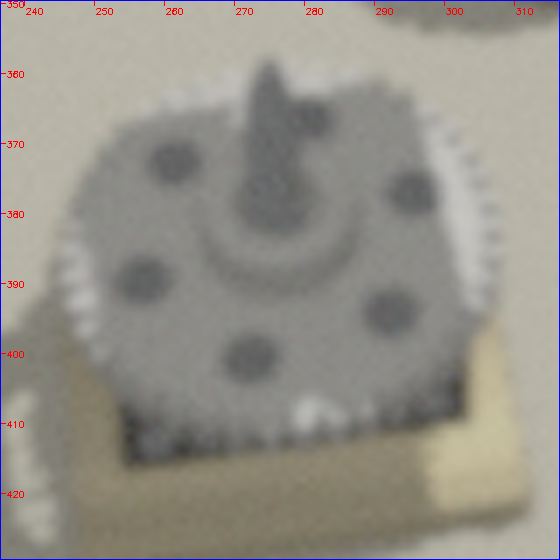

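The gear is level and down on the collar with the mast through its hole. Next is the swashplate.

Call:
carry_out(series=[[0,0,0,0,0,0.12,4.5],[0.1,1,0,0,0,0,4.5],[0.2,2.5,0,0,0,0,4.5],[0.4,3.5,0,0,0,0,4.5],[0.4,3.5,1,0,0,0,4.5],[0.4,3,2,0,0,0,4.5],[0.3,1.7,2,0,0,0,4.5],[0.1,0.9,2,0,0,0,4.5],[0,0.4,1,0,0,0,4.5],[0,0,0.5,0,0,0,4.5],[0,0,0,0,0,0,4.5],[0,0,0,0,0,0,4.5]])

```text
t: 11.75
eef_pos: [0.6199, -0.2329, 0.0682]
tcp_rot: [0.739, 0.673, -0.001, -0.004]
ft_force: [-0.1, 0.4, -0.1]
opening: 0.0452
```

```bash
python3 go.py 0.618 -0.2370 0.0095 -7
```

```text
t 11.75 pos [ 0.6199 -0.2329  0.0682] psi -5.33 F [-0.1  0.4 -0.1] open 4.52
shift now cm [-0.44 -0.1   5.87] turn [-0.007 -0.003  0.029] | shift after turn [-0.43 -0.13  5.87]
```

Call:
carry_out(series=[[-0.2,0,0.6,-0.006,0,0.029,4.5],[-0.1,0,1.2,0,0,0,4.5],[0,0,1.2,0,0,0,4.5],[0,0,1,0,0,0,4.5],[0,0,0.6,0,0,0,4.5],[0,0,0.2,0,0,0,4.5],[0,0,0,0,0,0,4.5],[0,0,0,0,0,0,4.5]])

```text
t: 12.55
eef_pos: [0.6188, -0.2374, 0.018]
tcp_rot: [0.75, 0.661, 0.001, -0.0]
ft_force: [-0.0, -0.4, 0.4]
opening: 0.0451
```

```bash
python3 go.py 0.618 -0.2370 0.0095 -7
```

```text
t 12.55 pos [ 0.6188 -0.2374  0.018 ] psi -7.2 F [-0.  -0.4  0.4] open 4.51
shift now cm [ 0.03 -0.09  0.85] turn [ 0.001 -0.001 -0.004] | shift after turn [ 0.03 -0.09  0.85]
```

Call:
carry_out(series=[[0,0,0.4,0,0,0,4.5],[0,-0.1,0.3,0,0,0,4.5],[0,0,0.1,0,0,0,4.5],[0,0,0,0,0,0,4.5],[0,0,0,0,0,0,2],[0,0,0,0,0,0,2],[0,0,0,0,0,0,2],[0,0,0,0,0,0,2],[0,0,0,0,0,0,2],[0,0,0,0,0,0,2]])

```text
t: 13.55
eef_pos: [0.6185, -0.2374, 0.0105]
tcp_rot: [0.75, 0.661, 0.001, 0.001]
ft_force: [0.2, 0.2, -0.7]
opening: 0.0272
```

```bash
python3 go.py 0.4465 -0.2365 0.17 -7
```

```text
t 13.55 pos [ 0.6185 -0.2374  0.0105] psi -7.2 F [ 0.2  0.2 -0.7] open 2.72
shift now cm [ -2.04 -17.03 -16.  ] turn [ 0.003 -0.001 -0.003] | shift after turn [ -2.   -17.08 -15.95]
```

Call:
carry_out(series=[[0,0,-1,0,0,0,2],[0,0,-2,0,0,0,2],[0,0,-3,0,0,0,2],[0,0,-3,0,0,0,2],[0,0,-3,0,0,0,2],[0,0,-2,0,0,0,2],[0,0,-1,0,0,0,2],[-0.1,-1,0,0,0,0,2],[-0.3,-2.2,0,0,0,0,2],[-0.4,-3,0,0,0,0,2],[-0.4,-3,0,0,0,0,2],[-0.4,-3,0,0,0,0,2],[-0.2,-2,0,0,0,0,2],[-0.1,-1.1,0,0,0,0,2],[-0.1,-0.7,0,0,0,0,2],[0,-0.4,0,0,0,0,2],[0,0,0,0,0,0,2],[0,0,0,0,0,0,2],[0,0,0,0,0,0,2]])

```text
t: 15.45
eef_pos: [0.4393, -0.234, 0.163]
tcp_rot: [0.75, 0.662, -0.001, -0.004]
ft_force: [0.7, -0.4, -0.8]
opening: 0.0273
```

```bash
python3 go.py 0.4465 -0.2365 0.125 -7
```

```text
t 15.45 pos [ 0.4393 -0.234   0.163 ] psi -7.09 F [ 0.7 -0.4 -0.8] open 2.73
shift now cm [-0.17  0.77  3.79] turn [-0.007 -0.005 -0.002] | shift after turn [-0.16  0.75  3.8 ]
```

Call:
carry_out(series=[[-0.1,0.3,0.8,-0.006,-0.004,0,2],[0,0.2,1,0,0,0,2],[0,0.1,1,0,0,0,2],[0,0,0.5,0,0,0,2],[0,0,0.2,0,0,0,2],[0,0,0,0,0,0,2],[0,0,0,0,0,0,2],[0,0,0,0,0,0,2]])

```text
t: 16.25
eef_pos: [0.4469, -0.2352, 0.1237]
tcp_rot: [0.749, 0.663, 0.0, -0.001]
ft_force: [0.1, 0.2, -0.9]
opening: 0.027
```

```bash
python3 go.py 0.4465 -0.2365 0.0705 -7;  python3 - <<'E'
from h import *
e=snapshot('side');cv2.imwrite('pics/side4.png',e['frame'])
montage(e['frame'],[(277,375)],'pics/c4.png',50,5,1)
E
```

```text
t 16.25 pos [ 0.4469 -0.2352  0.1237] psi -7.01 F [ 0.1  0.2 -0.9] open 2.7
shift now cm [-0.14 -0.02  5.32] turn [-0.001 -0.001 -0.   ] | shift after turn [-0.13 -0.03  5.32]
```

View pics/c4.png

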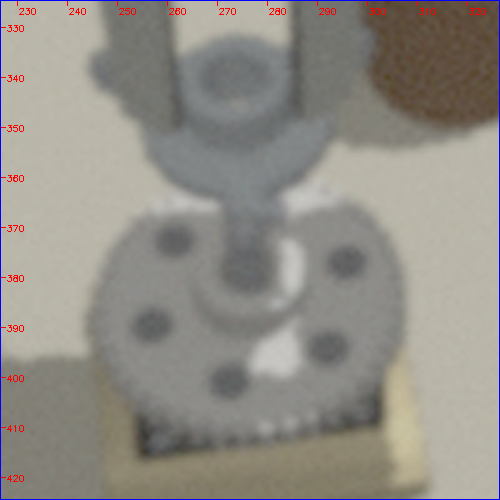

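The swashplate is level over the mast, with its hole at (273.5,339.5), in line with the axis. Lowering it now.

Call:
carry_out(series=[[-0.1,0,0.7,0,0,0,2],[0,0,1,0,0,0,2],[0,0,1,0,0,0,2],[0,0,0.9,0,0,0,2],[0,0,0.7,0,0,0,2],[0,0,0.5,0,0,0,2],[0,0,0.3,0,0,0,2],[0,0,0.1,0,0,0,2],[0,0,0,0,0,0,2],[0,0,0,0,0,0,2]])

```text
t: 17.3
eef_pos: [0.4473, -0.2367, 0.0693]
tcp_rot: [0.749, 0.662, -0.0, 0.001]
ft_force: [0.2, 0.0, -0.7]
opening: 0.0272
```

```bash
python3 go.py 0.4465 -0.2365 0.0705 -7
```

```text
t 17.3 pos [ 0.4473 -0.2367  0.0693] psi -7.02 F [ 0.2  0.  -0.7] open 2.72
shift now cm [ 0.01 -0.08 -0.12] turn [ 0.001  0.001 -0.   ] | shift after turn [ 0.01 -0.08 -0.12]
```

Call:
carry_out(series=[[0,0,0.1,0,0,0,2],[0,0,0.1,0,0,0,2],[0,0,0.1,0,0,0,2],[0,0,0,0,0,0,2]])

```text
t: 17.7
eef_pos: [0.4475, -0.237, 0.0693]
tcp_rot: [0.749, 0.663, -0.001, 0.002]
ft_force: [0.6, 0.5, -0.9]
opening: 0.0272
```

Call:
carry_out(series=[[0,0,0.3,0,0,0,2],[0,0,0.3,0,0,0,2],[0,0,0,0,0,0,2]])

```text
t: 18.0
eef_pos: [0.4479, -0.2375, 0.0678]
tcp_rot: [0.749, 0.662, -0.001, 0.005]
ft_force: [-0.5, 0.6, -1.1]
opening: 0.0271
```

Call:
carry_out(series=[[0,0,0,0,0,0,4.5],[0,0,0,0,0,0,4.5],[0,0,0,0,0,0,4.5],[0,0,0,0,0,0,4.5],[0,0,-0.8,0,0,0,4.5],[0,0,-2,0,0,0,4.5],[0,0,-3,0,0,0,4.5],[0,0,-3,0,0,0,4.5],[0,0,-1,0,0,0,4.5],[0,0,0,0,0,0,4.5],[0,0,0,0,0,0,4.5]])

```text
t: 19.1
eef_pos: [0.4469, -0.2364, 0.1688]
tcp_rot: [0.749, 0.662, -0.001, 0.003]
ft_force: [0.1, 0.2, -0.9]
opening: 0.0451
```

```bash
python3 go.py 0.4565 -0.0032 0.07 15;  python3 - <<'E'
from h import *
e=snapshot('side');cv2.imwrite('pics/side5.png',e['frame'])
montage(e['frame'],[(277,380)],'pics/c5.png',40,7,1)
E
```

```text
t 19.1 pos [ 0.4469 -0.2364  0.1688] psi -7.02 F [ 0.1  0.2 -0.9] open 4.51
shift now cm [23.32 -1.93  9.73] turn [ 0.002  0.006 -0.384] | shift after turn [22.28  6.96  9.88]
```

View pics/c5.png

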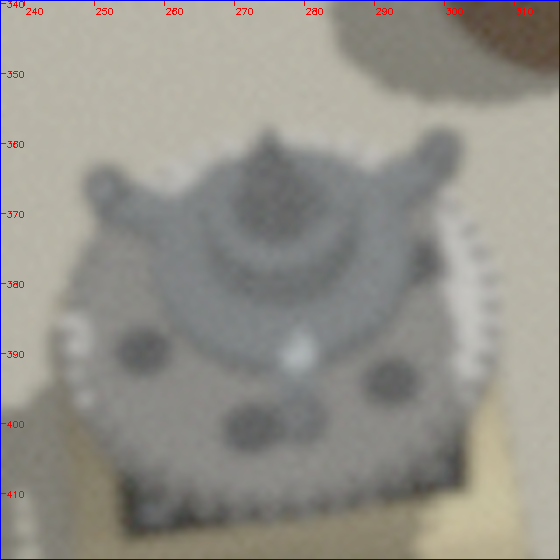

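```bash
python3 - <<'E'
from h import *
from cams import *
for z in(.078,.08,.085):print(z,proj(SIDE,[.4465,-.238,z]).round(1))
print(proj(SIDE,[.4465,-.238,.098]).round(1),proj(SIDE,[.4465,-.238,.06]).round(1))
E
```

```text
0.078 [[275.8 369.9]]
0.08 [[275.8 368.9]]
0.085 [[275.6 366.4]]
[[275.2 359.9]] [[276.3 378.6]]
```

Call:
carry_out(series=[[1,0.2,0,0,0,-0.13,5],[2.2,0.5,0,0,0,-0.13,5],[3.2,0.8,0,0,0,-0.12,5],[3.2,1,0,0,0,0,5],[3.2,1,0,0,0,0,5],[3.2,1,0,0,0,0,5],[2.6,1,0,0,0,0,5],[1.6,0.6,0,0,0,0,5],[1,0.4,0,0,0,0,5],[0.5,0.2,0,0,0,0,5],[0,0,0,0,0,0,5],[0,0,0,0,0,0,5]])

```text
t: 20.35
eef_pos: [0.4623, -0.0028, 0.1548]
tcp_rot: [0.605, 0.796, -0.006, -0.007]
ft_force: [-0.1, 0.2, -0.1]
opening: 0.0504
```

```bash
python3 go.py 0.4565 -0.0025 0.07 15
```

```text
t 20.35 pos [ 0.4623 -0.0028  0.1548] psi 15.58 F [-0.1  0.2 -0.1] open 5.04
shift now cm [ 0.15 -0.4   8.49] turn [-0.018 -0.004  0.01 ] | shift after turn [ 0.18 -0.56  8.48]
```

Call:
carry_out(series=[[0.1,-0.3,0.8,-0.018,-0.004,0.01,5],[0.1,-0.2,1.8,0,0,0,5],[0,0,2,0,0,0,5],[0,0,2,0,0,0,5],[0,0,1,0,0,0,5],[0,0,0.5,0,0,0,5],[0,0,0,0,0,0,5],[0,0,0,0,0,0,5],[0,0,0,0,0,0,5]])

```text
t: 21.25
eef_pos: [0.4578, -0.0099, 0.0725]
tcp_rot: [0.614, 0.79, -0.0, 0.002]
ft_force: [0.1, 0.2, 0.6]
opening: 0.0497
```

```bash
python3 go.py 0.4565 -0.0025 0.006 15
```

```text
t 21.25 pos [ 0.4578 -0.0099  0.0725] psi 14.29 F [0.1 0.2 0.6] open 4.97
shift now cm [0.77 0.04 6.65] turn [ 0.002  0.003 -0.012] | shift after turn [0.75 0.06 6.65]
```

Call:
carry_out(series=[[0.3,0,0.5,0,0,-0.012,5],[0.3,0,1,0,0,0,5],[0.1,0,1.2,0,0,0,5],[0,0,1.2,0,0,0,5],[0,0,0.9,0,0,0,5],[0,0,0.5,0,0,0,5],[0,0,0.2,0,0,0,5],[0,0,0,0,0,0,5],[0,0,0,0,0,0,5]])

```text
t: 22.15
eef_pos: [0.4586, -0.0018, 0.0174]
tcp_rot: [0.608, 0.794, 0.002, 0.004]
ft_force: [-0.2, 0.0, 1.3]
opening: 0.0502
```

```bash
python3 go.py 0.4565 -0.0025 0.006 15
```

```text
t 22.15 pos [ 0.4586 -0.0018  0.0174] psi 15.18 F [-0.2  0.   1.3] open 5.02
shift now cm [-0.01 -0.23  1.14] turn [0.009 0.004 0.003] | shift after turn [-0.01 -0.22  1.14]
```

Call:
carry_out(series=[[0,-0.1,0.5,0.008,0.003,0,5],[0,-0.1,0.4,0,0,0,5],[0,0,0.2,0,0,0,5],[0,0,0,0,0,0,5],[0,0,0,0,0,0,2],[0,0,0,0,0,0,2],[0,0,0,0,0,0,2],[0,0,0,0,0,0,2],[0,0,0,0,0,0,2],[0,0,0,0,0,0,2]], grip_force=35)

```text
t: 23.15
eef_pos: [0.457, -0.0028, 0.0062]
tcp_rot: [0.608, 0.794, 0.0, 0.001]
ft_force: [0.4, 0.4, -1.6]
opening: 0.0277
```

```bash
python3 go.py 0.4465 -0.2365 0.165 15
```

```text
t 23.15 pos [ 0.457  -0.0028  0.0062] psi 15.12 F [ 0.4  0.4 -1.6] open 2.77
shift now cm [-22.3   -7.08 -15.88] turn [0.002 0.001 0.002] | shift after turn [-22.31  -7.06 -15.88]
```

Call:
carry_out(series=[[0,0,-1,0,0,0,2],[0,0,-2,0,0,0,2],[0,0,-3,0,0,0,2],[0,0,-3,0,0,0,2],[0,0,-3,0,0,0,2],[0,0,-2,0,0,0,2],[0,0,-1,0,0,0,2],[-1,-0.3,-0.5,0,0,0,2],[-2,-0.6,0,0,0,0,2],[-3,-1,0,0,0,0,2],[-3,-1,0,0,0,0,2],[-3,-1,0,0,0,0,2],[-3,-0.9,0,0,0,0,2],[-2.3,-0.7,0,0,0,0,2],[-1.5,-0.5,0,0,0,0,2],[-1,-0.4,0,0,0,0,2],[-0.5,-0.2,0,0,0,0,2],[0,0,0,0,0,0,2],[0,0,0,0,0,0,2],[0,0,0,0,0,0,2]])

```text
t: 25.15
eef_pos: [0.4419, -0.2215, 0.1617]
tcp_rot: [0.606, 0.796, -0.002, -0.004]
ft_force: [-0.1, -0.5, -1.3]
opening: 0.0279
```

```bash
python3 go.py 0.4465 -0.2365 0.12 15
```

```text
t 25.15 pos [ 0.4419 -0.2215  0.1617] psi 15.46 F [-0.1 -0.5 -1.3] open 2.79
shift now cm [-1.58  0.08  4.17] turn [-0.008 -0.003  0.008] | shift after turn [-1.57  0.06  4.17]
```

Call:
carry_out(series=[[-0.6,0,0.8,-0.007,-0.003,0.008,2],[-0.5,0,1,0,0,0,2],[-0.2,0,1,0,0,0,2],[-0.1,0,0.6,0,0,0,2],[0,0,0.3,0,0,0,2],[0,0,0,0,0,0,2],[0,0,0,0,0,0,2],[0,0,0,0,0,0,2]])

```text
t: 25.95
eef_pos: [0.4463, -0.2341, 0.1207]
tcp_rot: [0.608, 0.794, 0.0, -0.001]
ft_force: [0.1, 0.2, -1.9]
opening: 0.0276
```

```bash
python3 go.py 0.4465 -0.2365 0.0865 15;  python3 - <<'E'
from h import *
e=snapshot('side');cv2.imwrite('pics/side6.png',e['frame'])
montage(e['frame'],[(277,365)],'pics/c6.png',50,6,1)
E
```

```text
t 25.95 pos [ 0.4463 -0.2341  0.1207] psi 15.16 F [ 0.1  0.2 -1.9] open 2.76
shift now cm [-0.25 -0.04  3.42] turn [-0.001 -0.001  0.003] | shift after turn [-0.24 -0.04  3.42]
```

View pics/c6.png

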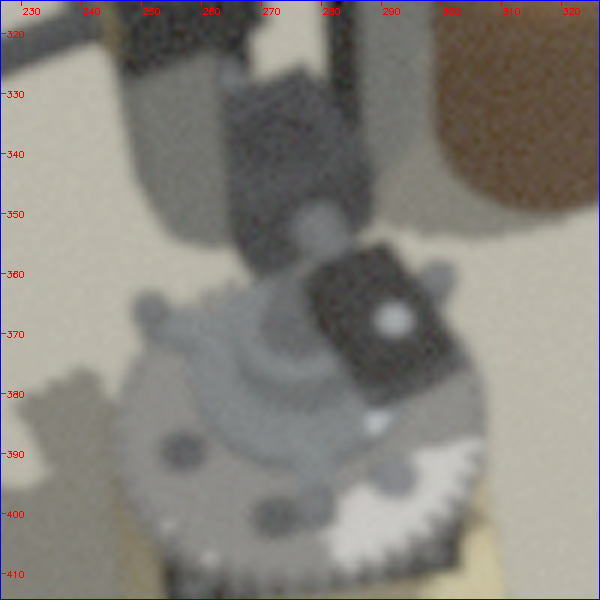

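The head is level above the stack, with its block's top centred at about (274,336). I'll compare that with the projection.

```bash
python3 - <<'E'
from h import *
from cams import *
for y in(-.2326,-.2356,-.2386):print(y,proj(SIDE,[.4463,y,.1365]).round(1))
E
```

```text
-0.2326 [[273. 336.]]
-0.2356 [[273.4 337.9]]
-0.2386 [[273.9 339.8]]
```

Call:
carry_out(series=[[-0.2,0,0,0,0,0,2],[-0.1,0,0.4,0,0,0,2],[0,0,0.5,0,0,0,2],[0,0,0.4,0,0,0,2],[0,0,0.2,0,0,0,2],[0,0,0,0,0,0,2],[0,0,0,0,0,0,2]])

```text
t: 26.7
eef_pos: [0.4473, -0.2374, 0.1049]
tcp_rot: [0.608, 0.794, 0.0, -0.0]
ft_force: [1.0, -0.7, -1.1]
opening: 0.0276
```

```bash
python3 go.py 0.4465 -0.2365 0.0865 15
```

```text
t 26.7 pos [ 0.4473 -0.2374  0.1049] psi 15.15 F [ 1.  -0.7 -1.1] open 2.76
shift now cm [ 0.11 -0.05  1.84] turn [-0.    -0.     0.003] | shift after turn [ 0.11 -0.05  1.84]
```

Call:
carry_out(series=[[0.1,0,0.4,0,0,0,2],[0,0,0.5,0,0,0,2],[0,0,0.5,0,0,0,2],[0,0,0.4,0,0,0,2],[0,0,0.3,0,0,0,2],[0,0,0,0,0,0,2],[0,0,0,0,0,0,2]])

```text
t: 27.4
eef_pos: [0.4485, -0.2373, 0.085]
tcp_rot: [0.608, 0.794, -0.001, 0.003]
ft_force: [0.8, -0.3, -1.8]
opening: 0.0278
```

```bash
python3 go.py 0.4465 -0.2365 0.0865 15
```

```text
t 27.4 pos [ 0.4485 -0.2373  0.085 ] psi 15.18 F [ 0.8 -0.3 -1.8] open 2.78
shift now cm [ 0.13 -0.17 -0.15] turn [0.002 0.005 0.003] | shift after turn [ 0.13 -0.17 -0.15]
```

Call:
carry_out(series=[[0,0,0.2,0,0,0,2],[0,0,0,0,0,0,2],[0,0,0,0,0,0,4.8],[0,0,0,0,0,0,4.8],[0,0,0,0,0,0,4.8],[0,0,0,0,0,0,4.8],[0,0,-0.8,0,0,0,4.8],[0,0,-2,0,0,0,4.8],[0,0,-3,0,0,0,4.8],[0,0,-2,0,0,0,4.8],[0,0,-1,0,0,0,4.8],[0,0,0,0,0,0,4.8],[0,0,0,0,0,0,4.8]])

```text
t: 28.7
eef_pos: [0.448, -0.2366, 0.1756]
tcp_rot: [0.607, 0.794, -0.001, 0.002]
ft_force: [-0.5, -0.2, -0.7]
opening: 0.0479
```

```bash
python3 go.py 0.4365 0.291 0.07 3;  python3 - <<'E'
from h import *
e=snapshot('side');cv2.imwrite('pics/side7.png',e['frame'])
montage(e['frame'],[(277,370)],'pics/c7.png',45,6,1)
E
```

```text
t 28.7 pos [ 0.448  -0.2366  0.1756] psi 15.2 F [-0.5 -0.2 -0.7] open 4.79
shift now cm [51.26 12.71 10.34] turn [0.001 0.005 0.213] | shift after turn [52.75  1.61 10.56]
```

View pics/c7.png

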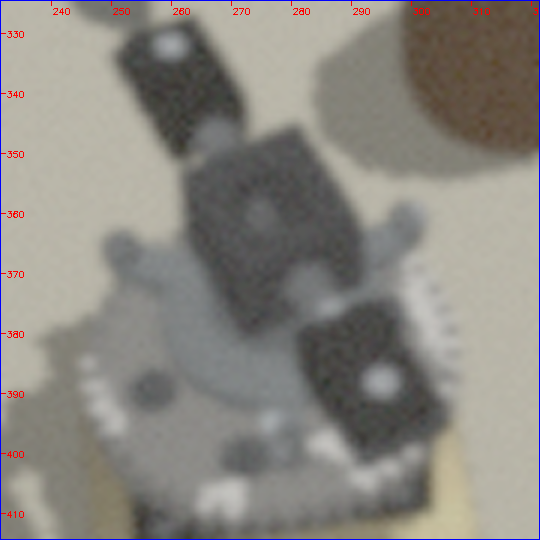

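The head sits level on the stack, with the mast tip visible in its hole at (275,360) as projected. Next is the tail rotor.

Call:
carry_out(series=[[0,0,0,0,0,0.11,4],[0,0,0,0,0,0.1,4],[1.5,0.1,0,0,0,0,4],[3,0.1,0,0,0,0,4],[4.5,0.2,0,0,0,0,4],[4.5,0.2,0,0,0,0,4],[4.5,0.2,0,0,0,0,4],[4.5,0.1,0,0,0,0,4],[4.5,0.1,0,0,0,0,4],[4.5,0.1,0,0,0,0,4],[4.5,0.1,0,0,0,0,4],[4.5,0.1,0.5,0,0,0,4],[3.5,0.1,1,0,0,0,4],[2.5,0.1,1.5,0,0,0,4],[1.5,0,1.5,0,0,0,4],[1,0,1.5,0,0,0,4],[0.5,0,1,0,0,0,4],[0,0,0.5,0,0,0,4],[0,0,0,0,0,0,4],[0,0,0,0,0,0,4]])

```text
t: 30.75
eef_pos: [0.4314, 0.2772, 0.0785]
tcp_rot: [0.691, 0.723, -0.01, -0.007]
ft_force: [-1.0, -1.1, -0.1]
opening: 0.0399
```

```bash
python3 go.py 0.4365 0.2915 0.009 3
```

```text
t 30.75 pos [0.4314 0.2772 0.0785] psi 2.63 F [-1.  -1.1 -0.1] open 3.99
shift now cm [1.43 0.74 6.93] turn [-0.024  0.004 -0.006] | shift after turn [1.4  0.59 6.95]
```

Call:
carry_out(series=[[0.6,0.3,0.5,-0.022,0.003,-0.006,4],[0.5,0.2,1,0,0,0,4],[0.2,0.1,1.2,0,0,0,4],[0.1,0,1,0,0,0,4],[0,0,0.7,0,0,0,4],[0,0,0.3,0,0,0,4],[0,0,0,0,0,0,4],[0,0,0,0,0,0,4],[0,0,0,0,0,0,4]])

```text
t: 31.65
eef_pos: [0.4387, 0.2886, 0.0293]
tcp_rot: [0.691, 0.723, -0.001, 0.001]
ft_force: [0.4, -0.5, 0.0]
opening: 0.0398
```

```bash
python3 go.py 0.4365 0.2915 0.009 3;  python3 - <<'E'
from h import *
e=snapshot('side');cv2.imwrite('pics/side8.png',e['frame'])
montage(e['frame'],[(225,185)],'pics/c8.png',35,8,1)
E
```

```text
t 31.65 pos [0.4387 0.2886 0.0293] psi 2.65 F [ 0.4 -0.5  0. ] open 3.98
shift now cm [ 0.31 -0.21  2.03] turn [-0.001  0.002 -0.006] | shift after turn [ 0.3  -0.21  2.03]
```

View pics/c8.png

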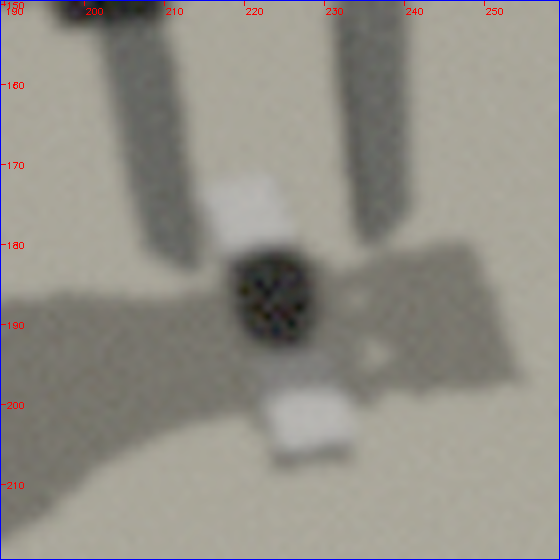

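The fingers straddle the hub, which is at about (223,186), jaws across its x. Going down to grip.

Call:
carry_out(series=[[0.2,-0.1,0.7,0,0,0,4],[0.1,-0.1,0.7,0,0,0,4],[0,0,0.4,0,0,0,4],[0,0,0.2,0,0,0,4],[0,0,0,0,0,0,4],[0,0,0,0,0,0,4]])

```text
t: 32.3
eef_pos: [0.4366, 0.2919, 0.0078]
tcp_rot: [0.691, 0.723, -0.001, 0.001]
ft_force: [0.2, 0.8, 0.7]
opening: 0.0396
```

```bash
python3 go.py 0.4365 0.2915 0.009 3
```

```text
t 32.3 pos [0.4366 0.2919 0.0078] psi 2.66 F [0.2 0.8 0.7] open 3.96
shift now cm [-0.04 -0.01 -0.12] turn [ 0.     0.002 -0.006] | shift after turn [-0.04 -0.01 -0.12]
```

Call:
carry_out(series=[[0,0,0,0,0,0,1.5],[0,0,0,0,0,0,1.5],[0,0,0,0,0,0,1.5],[0,0,0,0,0,0,1.5],[0,0,0,0,0,0,1.5],[0,0,-0.5,0,0,0,1.5],[0,0,-2,0,0,0,1.5],[0,0,-3,0,0,0,1.5],[0,0,-3,0,0,0,1.5],[0,0,-2,0,0,0,1.5],[0,0,-1,0,0,0,1.5],[0,0,0,0,0,0,1.5]], grip_force=20)

```text
t: 33.5
eef_pos: [0.436, 0.2917, 0.1286]
tcp_rot: [0.69, 0.723, -0.001, 0.001]
ft_force: [0.6, -0.2, 0.4]
opening: 0.0207
```

```bash
python3 go.py 0.612 0.2525 0.12 3
```

```text
t 33.5 pos [0.436  0.2917 0.1286] psi 2.68 F [ 0.6 -0.2  0.4] open 2.07
shift now cm [-4.73 17.4   0.86] turn [-0.001  0.003 -0.006] | shift after turn [-4.83 17.37  0.86]
```

Call:
carry_out(series=[[-0.3,1,0,0,0,0,1.5],[-0.6,2,0,0,0,0,1.5],[-0.8,3,0,0,0,0,1.5],[-0.8,3,0,0,0,0,1.5],[-0.8,3,0,0,0,0,1.5],[-0.6,2.2,0,0,0,0,1.5],[-0.4,1.4,0,0,0,0,1.5],[-0.2,0.8,0,0,0,0,1.5],[-0.2,0.5,0,0,0,0,1.5],[0,0,0,0,0,0,1.5],[0,0,0,0,0,0,1.5],[0,0,0,0,0,0,1.5]])

```text
t: 34.7
eef_pos: [0.613, 0.2461, 0.1147]
tcp_rot: [0.689, 0.724, -0.009, -0.001]
ft_force: [0.2, 0.0, -0.1]
opening: 0.0208
```

```bash
python3 go.py 0.612 0.2525 0.08 3
```

```text
t 34.7 pos [0.613  0.2461 0.1147] psi 2.83 F [ 0.2  0.  -0.1] open 2.08
shift now cm [ 0.69 -0.01  3.46] turn [-0.015  0.012 -0.003] | shift after turn [ 0.65 -0.06  3.47]
```

Call:
carry_out(series=[[0.3,0,0.5,-0.014,0.011,0,1.5],[0.2,0,0.9,0,0,0,1.5],[0.1,0,0.9,0,0,0,1.5],[0,0,0.5,0,0,0,1.5],[0,0,0.2,0,0,0,1.5],[0,0,0,0,0,0,1.5],[0,0,0,0,0,0,1.5]])

```text
t: 35.4
eef_pos: [0.6106, 0.2541, 0.0832]
tcp_rot: [0.688, 0.726, -0.001, -0.0]
ft_force: [0.2, -1.2, -0.5]
opening: 0.021
```

```bash
python3 go.py 0.612 0.2525 0.0485 3;  python3 - <<'E'
from h import *
from cams import *
e=snapshot('side');cv2.imwrite('pics/side9.png',e['frame'])
montage(e['frame'],[(312,170)],'pics/c9.png',35,8,1)
d=snapshot('top');cv2.imwrite('pics/top9.png',d['frame'])
p=state()['eef_pos'];print('side px hub top',proj(SIDE,[p[0],p[1],p[2]+.012]),'shaft tip/seat if .612,.2525',proj(SIDE,[[.612,.2525,.061],[.612,.2525,.04]]))
E
```

```text
t 35.4 pos [0.6106 0.2541 0.0832] psi 3.05 F [ 0.2 -1.2 -0.5] open 2.1
shift now cm [-0.16  0.14  3.47] turn [-0.002  0.001  0.001] | shift after turn [-0.16  0.13  3.47]
side px hub top [[310.35023073 150.43122671]] shaft tip/seat if .612,.2525 [[311.09505157 165.66976278]
 [311.04926472 174.51253812]]
```

View pics/c9.png

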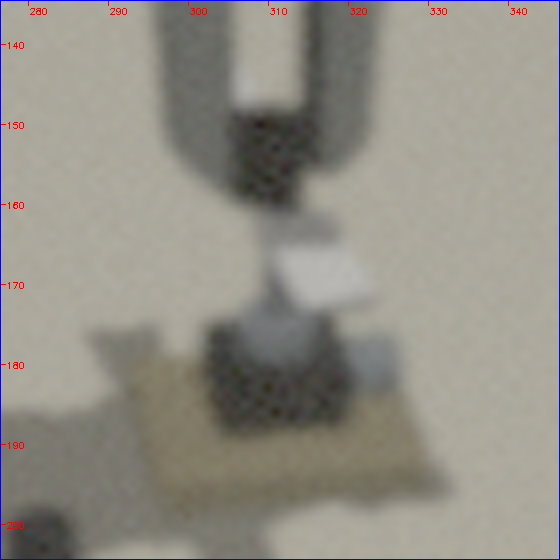

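The rotor hub is at u≈310.5 and the shaft at u≈311, so they are in line. Lowering it now.

Call:
carry_out(series=[[-0.1,0.1,0.3,0,0,0,1.5],[-0.1,0,0.6,0,0,0,1.5],[0,0,0.7,0,0,0,1.5],[0,0,0.6,0,0,0,1.5],[0,0,0.5,0,0,0,1.5],[0,0,0.3,0,0,0,1.5],[0,0,0.2,0,0,0,1.5],[0,0,0,0,0,0,1.5],[0,0,0,0,0,0,1.5]])

```text
t: 36.4
eef_pos: [0.612, 0.2516, 0.0484]
tcp_rot: [0.688, 0.725, -0.001, -0.0]
ft_force: [-0.5, -1.2, 0.3]
opening: 0.021
```

```bash
python3 go.py 0.612 0.2525 0.0485 3
```

```text
t 36.4 pos [0.612  0.2516 0.0484] psi 3.02 F [-0.5 -1.2  0.3] open 2.1
shift now cm [ 0.09  0.01 -0.01] turn [-0.001  0.001  0.   ] | shift after turn [ 0.09  0.01 -0.01]
```

Call:
carry_out(series=[[0,0,0.15,0,0,0,1.5],[0,0,0.15,0,0,0,1.5],[0,0,0,0,0,0,1.5],[0,0,0,0,0,0,4],[0,0,0,0,0,0,4],[0,0,0,0,0,0,4],[0,0,0,0,0,0,4],[0,0,-0.8,0,0,0,4],[0,0,-2,0,0,0,4],[0,0,-3,0,0,0,4],[0,0,-3,0,0,0,4],[0,0,-3,0,0,0,4],[2,0,-2,0,0,0,4],[4,0,0,0,0,0,4],[4,0,0,0,0,0,4],[4,0,0,0,0,0,4],[3,0,0,0,0,0,4],[1,0,0,0,0,0,4],[0,0,0,0,0,0,4]])

```text
t: 38.3
eef_pos: [0.6033, 0.4355, 0.1981]
tcp_rot: [0.69, 0.724, 0.001, 0.001]
ft_force: [-0.9, -0.3, 0.3]
opening: 0.0399
```

```bash
python3 - <<'E'
from h import *
s=state();print(s['t'],s['eef_pos'],s['ft_force'],s['opening'])
e=snapshot('side');d=snapshot('top');cv2.imwrite('pics/side10.png',e['frame']);cv2.imwrite('pics/top10.png',d['frame'])
montage(e['frame'],[(312,180),(277,375)],'pics/a.png',40,5,2)
montage(d['frame'],[(175,183),(455,280)],'pics/b.png',40,5,2)
cv2.imwrite('pics/c10.png',cv2.resize(np.vstack([cv2.imread('pics/a.png'),cv2.imread('pics/b.png')]),(600,600)))
E
```

```text
38.3 [0.60331496 0.43552165 0.19806138] [-0.85401765 -0.30383357  0.25338583] 0.039867342583990995
```

View pics/c10.png

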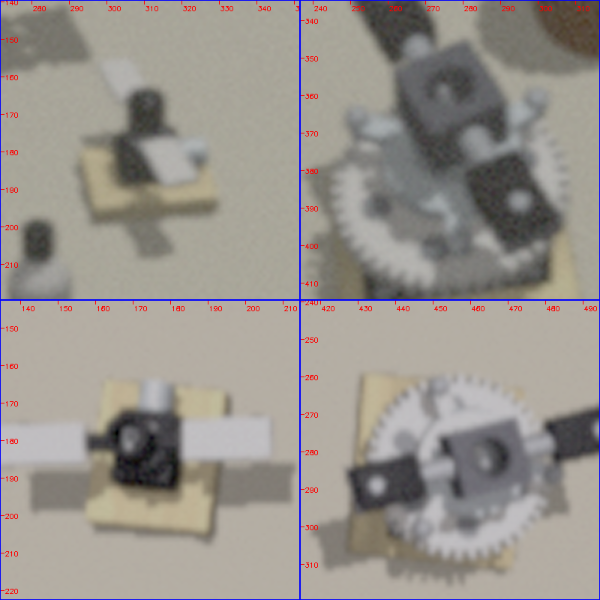

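View pics/top10.png

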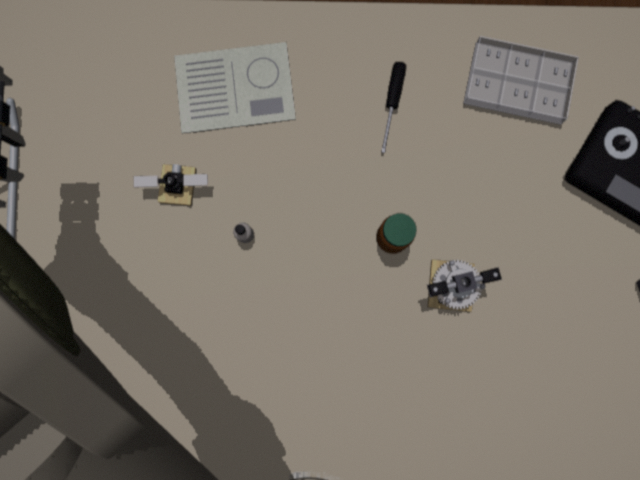

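```bash
python3 - <<'E'
from h import *
from cams import *
for z in(.055,.06,.065,.07):print(z,proj(SIDE,[.6118,.2516,z]).round(1),proj(TOP,[.6118,.2516,z]).round(1))
for z in(.098,.102,.106):print(z,proj(SIDE,[.447,-.2375,z]).round(1),proj(TOP,[.447,-.2365,z]).round(1))
a=cv2.imread('pics/side10.png');a=cv2.resize(a[145:215,272:352],None,fx=8,fy=8,interpolation=cv2.INTER_CUBIC)
a=np.clip(255*(a/255.)**.45,0,255).astype(np.uint8)
for z in(.06,.04):
    t=np.linspace(0,6.283,60);c=proj(SIDE,np.c_[.6118+.011*np.cos(t),.2516+.011*np.sin(t),0*t+z])
    for u,v in c: cv2.circle(a,(int((u-272+.5)*8),int((v-145+.5)*8)),1,(0,0,255) if z==.06 else (0,255,0),-1)
cv2.imwrite('pics/c11.png',a)
E
```

```text
0.055 [[311.1 168.5]] [[170.  179.3]]
0.06 [[311.1 166.3]] [[169.2 178.6]]
0.065 [[311.1 164.2]] [[168.3 177.9]]
0.07 [[311.1 162.1]] [[167.5 177.3]]
0.098 [[275.5 359.5]] [[464.1 282.8]]
0.102 [[275.4 357.4]] [[464.7 282.7]]
0.106 [[275.3 355.3]] [[465.4 282.5]]
```

View pics/c11.png

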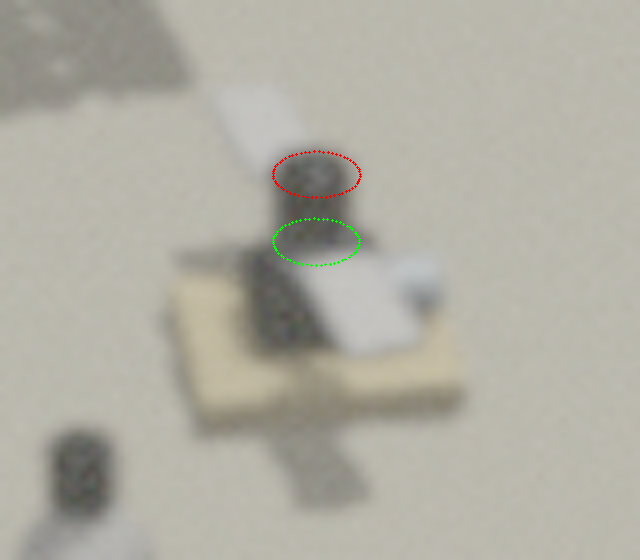

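The hub top lies on the z=60 mm ring, so the rotor is home. The jar (397,232) and oil bottle (243,232) have not moved. Handing in.

```bash
python3 -c "
from cell import finish_job;print(finish_job())"
```

```text
the job is handed in; nothing more can be done
None
```

The main gear, swashplate and rotor head went onto the mast in that order, each the same way up as it lay. The tail rotor is on the gearbox stub shaft. I let go of everything and handed in at about 38 s with the arm raised clear of all the parts.

- **Seating, by camera:**
  - The swashplate hub top and tail rotor hub top matched their projected seated heights to about a pixel (80 and 60 mm).
  - The mast tip showed inside the head's hole where projected.
  - The rotor head and gear looked level and centred by eye. Their final heights were not measured separately, beyond the tool height at release agreeing to about 1 mm.
- **Bystanders:** the jar and oil bottle were at the same pixels in the last top view as at the start.
- **Disagreements:**
  - The two cameras differed by up to 4 mm on positions.
  - When I pressed the swashplate and head down, the wrist force showed no clear contact. The tool went about 3 mm and 1 mm below the height I expected, so I relied on the pictures for those two.

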